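# Draw the ready cell from the crowded staging rack into the test dock

## Task

The green-topped cell is due for testing: reach down into the one empty place in the staging rack, behind that cell, and draw it out of its lane into the front channel, then slide it along the channel into the yellow dock until it sits against the yellow end stop. Then push the red-tabbed contact slide forward until its brass pins bear on the cell and press it home against the front rail. Keep the cell upright and sliding on the deck rather than lifting it, and leave the four grey-topped cells where they stand.

Things in the scene. Friction and masses are not known exactly. Their poses are not given: they have to be found in the camera images.
- rack: Fixed staging rack: a white deck 236 x 310 mm (x, y). Origin at table height; x points from the front rail to the rear wall, y along the front channel towards the dock, z up. The cells slide on the deck's top, 8 mm above the table. All rack x, y in these notes are mm from this origin.
- channel (a point): Middle of the front channel, on the deck, at rack x = -65, y = 0. The channel is clear from the front rail's inner face (x = -105; rail top 22 mm above the deck) to the guide ends (x = -26). It runs along y from its open end at y = -130 to the yellow end stop (inner face y = 140, top 32 mm above the deck).
- lanes (a point): Middle of the middle lane, on the deck, at rack x = 41, y = 0. Lanes lie at y = -50, 0, 50, from the channel to the rear wall (inner face x = 108, 30 mm high). Guides 14 mm high leave 46 mm width. Each has a front place (cell centre x = 5) and a back one (x = 72). Only the back place behind the green-topped cell is empty: about 70 mm long, 60 mm between cells above the guides.
- ready_cell_mid (a point): The cell to be tested: upright aluminium block with a bright green top, 60 (its x) x 40 (its y) x 50 mm high, about 0.24 kg; this point is its centre, half-way up (25 mm above the deck). It starts in the front place of one lane, its axes along the rack's axes. Two brass contact strips, 8 mm wide, run down its +x end at y = -14 and 14.
- dock_centre (a point): Where the centre of the green-topped cell lies when it is fully home in the dock: against the front rail and the yellow end stop (rack x = -75, y = 120, 33 mm above the table). The deck under the dock has a yellow patch. Axes as the rack.
- contact_slide (a joint): Contact slide of the dock: travel in m, 0 fully open (back), growing as it is pushed forward, towards the front rail (rack -x). Starts between 0 and 0.02, reaches 0.060 when the pins bear on a cell that is fully home, end of travel 0.068. It moves stiffly (about 3 N) and stays where it is left.
- pin_tips (a point): Midway between the tips of the slide's two brass pins (8 mm thick, 28 mm apart along y), 24 mm above the deck; at rack y = 120, and at rack x = 15 mm when the slide is fully open. Axes as the rack; the pins point along -x.
- slide_back (a point): Middle of the flat rear (+x) face of the contact slide, 48 mm behind the pin tips, 28 mm above the deck; the face to push on. The slide is a black block 36 x 44 mm (x, y), from 4 to 34 mm above the deck, with a red upright tab 40 mm wide at its rear up to 56 mm above the deck; the deck behind it is clear.
- cell_a_mid (a point): Grey-topped neighbour cell, 60 x 40 x 50 mm, same shape as the green-topped one; this point is its centre, half-way up. Stands in a front place.
- cell_b_mid (a point): Grey-topped neighbour cell, 60 x 40 x 50 mm, same shape as the green-topped one; this point is its centre, half-way up. Stands in a front place.
- cell_c_mid (a point): Grey-topped neighbour cell, 60 x 40 x 50 mm, same shape as the green-topped one; this point is its centre, half-way up. Stands in a back place, behind cell_a.
- cell_d_mid (a point): Grey-topped neighbour cell, 60 x 40 x 50 mm, same shape as the green-topped one; this point is its centre, half-way up. Stands in a back place, behind cell_b.
Things that resemble listed ones, but are neither listed nor needed, are in the scene too. Leave any pink look-alike of the part that bears ready_cell_mid alone.

How it is judged:
By the outcome, as a careful person would: the job done as asked, in the order asked, and still so for the second after the job is handed in, with the robot touching nothing.
It also fails if it takes over 50 s, if anything falls off the work surface, if the arm or the gripper's body presses on something with over 40 N, if the wrist force passes 120 N, or if a joint passes its speed limit or range.

## Robot

A 6-joint arm with a two-finger parallel gripper is mounted at the origin on the work surface. World frame = base frame: x ahead of the robot, y to its left, z up, the work surface at z = 0. Lengths are in mm, angles in rad, forces in N, time in s.
With the tool pointing down it reaches from about 350 to 875 mm from the base axis. Payload 4.2 kg.
Tool frame: the origin (TCP) lies midway between the tips of the shut fingers; the grasp point (between the pads) lies 19 mm behind it; z points along the fingers, y is the direction in which the jaws open and shut (so a half turn about z gives the same grasp; the last joint's range is limited). The gripper opens to 85 mm and grips with 20 to 120 N. Pads are 22 mm wide; open, the fingers measure 114 mm over their backs; the gripper's body (76 mm by 85 mm) begins 54 mm behind the grasp point. The pads swing forward as they close: fully open they stand 13 mm farther back than shut.
Start: joints at [-0.98, 0.385, 0.008, 0, -1.194, -0.259], TCP at [203.606, -590.884, 231.312] pointing down, gripper open.
Joint ranges: [-3.14, 3.14], [-1.21, 2.06], [-1.07, 1.41], [-3.16, 2.05], [-2.99, -0.16], [-3.1, 3.1]. Speed limits (rad/s): [2.79, 2.79, 3.14, 3.14, 3.14, 3.14].

## Interface

Orientations are given as a unit quaternion [x, y, z, w].
In Python, from bench import arm gives the robot as it stands.
- The arm moves only by the tool servo_tool, never from a script. Its argument "rows" is a list of rows, each an object of numbers: "fingers": the finger opening in cm, from 0 to 8.54; "x", "y", "z": the shift along the tool's x, y, z in cm; "turn": the turn about the tool's z in degrees. A call has 1 to 10 rows; each row shifts and turns the commanded pose from where the row before left it, along the tool's axes as they then stand; what a row does not reach is not made up. A row lasts 1/12 s, in which the tool goes at most 41.7 mm and 7.16 degrees, less where a joint would pass 70% of its speed; a pose out of reach is approached as far as the arm can. A call is refused whole if a number of a shift passes 4.17 or a number of a turn 7.16, either way. A call with a gripper value outside its range is refused whole. The fingers move at their own pace and stop on an object; the grip force is fixed at half the most. Time passes only in rows, so rows that do not move let the fingers close. It gives the time, the measured TCP pose, the force and the opening at its end, in the units of the state.
- arm.read_state(): the state, without advancing time (a new reading comes with each control period).
- arm.get_image(name): name is "scene" or "top" or "wrist"; returns (picture, depth): 420x560x3 uint8, red, green, blue; 420x560 float32, mm along the optical axis (not along the pixel's ray), 0 where there is no reading.
- arm.camera_model(name): a dict with "fx", "fy", "cx", "cy" (pixels), "pose" (4x4, takes a point from camera to world coordinates). Camera axes: x right, y down, z forward; pixel columns grow to the right and rows downward; lengths in mm; the calibration is good to about 2 mm. A picture is of the moment at which its call begins: read the wrist's pose just before it. camera_model takes no time and is no camera call; for the wrist camera it gives the pose at the moment of the call.
- arm.job_done(): hands the job in, once; it reports no verdict.
The state is a dict: "clock": time; "joints": joint angles; "joint_vel": joint speeds; "joint_efforts": joint torques, N m; "position": TCP position; "ee_rot": TCP orientation; "contact_force": force on the tool from outside, world axes, zero at the start; "wrist_torque": the same for the moment, N m; "gripper_width": finger opening in mm.
Only numpy, scipy, OpenCV 4.12 (cv2) and the standard library are available. Lean on these libraries where they do the work, as an engineer would, in place of code of your own. Each camera call takes 0.05 s, during which the arm holds its last target.

## Working session

There is one attempt and no reset: what is moved stays moved. The work goes in short steps, Python scripts to look and compute and a tool call to move; the robot and the scene stay as the last step left them, time stands still between calls to the robot, and variables do not carry over. Pictures are saved under pics/ and viewed, and the job is handed in when it is done.

Besides the shell and the picture viewer there is one more tool, called after "Request:" as name(argument=value, ...), one argument or row to a line, values as JSON. servo_tool: Moves the arm, as the interface text tells. Its arguments: {"type":"object","properties":{"rows":{"type":"array","items":{"type":"object","properties":{"fingers":{"type":"number"},"x":{"type":"number"},"y":{"type":"number"},"z":{"type":"number"},"turn":{"type":"number"}}}}},"required":["rows"]}

```bash
ls; mkdir -p pics; python3 - <<'E'
from bench import arm
import cv2,numpy as np
s=arm.read_state();print(s)
for n in("scene","top"):
    p,d=arm.get_image(n);cv2.imwrite(f"pics/{n}0.png",p[:,:,::-1]);np.save(f"{n}0.npy",d)
    m=arm.camera_model(n);print(n,{k:np.round(v,3) for k,v in m.items()})
E
```

```text
pics
{'clock': 0.0, 'joints': array([-9.80424418e-01,  3.85573481e-01,  6.59871751e-03, -5.19969044e-04,
       -1.19398528e+00, -2.58587764e-01]), 'joint_vel': array([-9.18053672e-04, -5.40153617e-04,  2.55853730e-04, -1.12125563e-03,
       -4.98243087e-05, -1.75405445e-03]), 'joint_efforts': array([ 9.03654072e-04, -3.92293417e+01,  1.88403386e+01,  4.18622419e+00,
       -4.58024864e-03,  2.32231071e-05]), 'position': array([ 203.40199964, -590.34783601,  230.19764338]), 'ee_rot': array([-1.65037512e-01,  9.86286668e-01,  1.08536663e-03, -2.25364095e-04]), 'contact_force': array([ 0.16804005,  0.15171121, -0.72252904]), 'wrist_torque': array([-0.0403078 ,  0.02179364, -0.05335171]), 'gripper_width': 85.38369336537512}
scene {'fx': np.float64(430.715), 'fy': np.float64(430.715), 'cx': np.float64(279.158), 'cy': np.float64(206.767), 'pose': array([[ 2.970000e-01,  4.980000e-01, -8.140000e-01,  1.404296e+03],
       [ 9.550000e-01, -1.580000e-01,  2.520000e-01, -3.190870e+02],
       [-4.000000e-03, -8.520000e-01, -5.230000e-01,  5.761860e+02],
       [ 0.000000e+00,  0.000000e+00,  0.000000e+00,  1.000000e+00]])}
top {'fx': np.float64(489.08), 'fy': np.float64(489.08), 'cx': np.float64(280.072), 'cy': np.float64(212.033), 'pose': array([[ 5.000000e-03, -9.770000e-01,  2.140000e-01,  3.841320e+02],
       [-1.000000e+00, -6.000000e-03, -3.000000e-03, -8.240600e+01],
       [ 4.000000e-03, -2.140000e-01, -9.770000e-01,  1.062661e+03],
       [ 0.000000e+00,  0.000000e+00,  0.000000e+00,  1.000000e+00]])}
```

View pics/scene0.png

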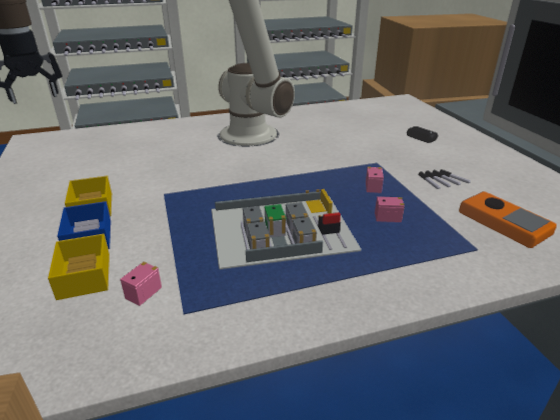

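View pics/top0.png

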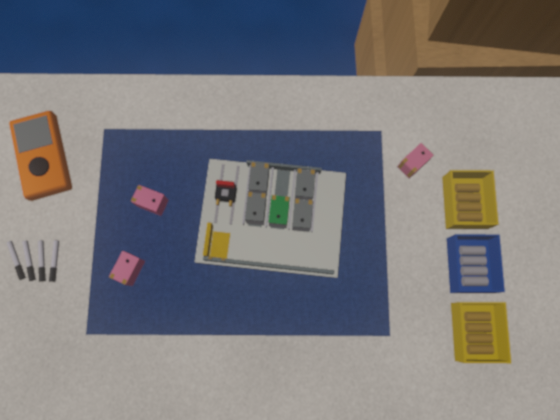

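The top view shows the rack at about px (200–345, 160–275). The green cell at (279,210) is in the middle lane with an empty place behind it at (282,182). The dock is at (218,245) and the slide at (226,193). I'll enlarge it.

```bash
cat > h.py <<'E'
from bench import arm
import cv2,numpy as np
def ray(m,u,v,z):
    P=np.array(m["pose"]);d=P[:3,:3]@np.array([(u-m["cx"])/m["fx"],(v-m["cy"])/m["fy"],1]);o=P[:3,3]
    return o+d*(z-o[2])/d[2]
def proj(m,X):
    P=np.array(m["pose"]);c=P[:3,:3].T@(np.array(X)-P[:3,3]);return np.array([m["fx"]*c[0]/c[2]+m["cx"],m["fy"]*c[1]/c[2]+m["cy"]])
def pt(m,u,v,d):
    P=np.array(m["pose"]);return P[:3,:3]@(d*np.array([(u-m["cx"])/m["fx"],(v-m["cy"])/m["fy"],1]))+P[:3,3]
E
python3 - <<'E'
import cv2
a=cv2.imread("pics/top0.png")[150:285,190:355]
cv2.imwrite("pics/top0c.png",cv2.resize(a,None,fx=4.4,fy=4.4,interpolation=cv2.INTER_CUBIC))
E
```

```text
(no output)
```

View pics/top0c.png

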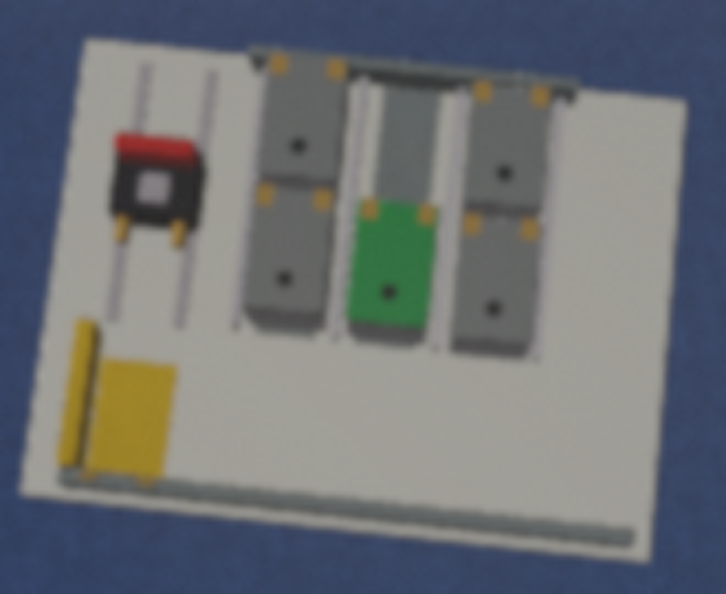

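```bash
python3 - <<'E'
from h import *
m=arm.camera_model("top")
pc=[(85,38),(686,100),(651,562),(20,495)];R=np.array([(118,155),(118,-155),(-118,-155),(-118,155)],float)
def full(p): return 190+(p[0]+.5)/4.4-.5,150+(p[1]+.5)/4.4-.5
W=np.array([ray(m,*full(p),8)[:2] for p in pc]);print(W.round(1))
c=W.mean(0);A=(W-c);r=np.arctan2((R[:,0]*A[:,1]-R[:,1]*A[:,0]).sum(),(R*A).sum())
Rm=np.array([[np.cos(r),-np.sin(r)],[np.sin(r),np.cos(r)]]);print(c,r,np.degrees(r));print((A@Rm-R).round(1))
# green top corners
d=np.load("top0.npy")
for n,p in dict(cellg=(390,265),gfl=(348,326),gfr=(427,327),gbl=(357,200),gbr=(437,208),slide=(155,187),tab=(155,147),grey=(290,250)).items():
    u,v=full(p)
    dd=np.median(d[int(v)-1:int(v)+2,int(u)-1:int(u)+2]); X=pt(m,u,v,dd); X2=ray(m,u,v,58); print(n,X.round(1),((X[:2]-c)@Rm).round(1),((X2[:2]-c)@Rm).round(1))
E
```

```text
[[ 738.7   75.4]
 [ 707.4 -232.8]
 [ 472.4 -210.1]
 [ 503.5   98.8]]
[605.53259863 -67.15555776] -0.09970384106154874 -5.7126092940699005
[[ 0.4  0.1]
 [-0.1  0.4]
 [-0.2 -0.5]
 [-0.  -0. ]]
cellg [609.4 -82.   56. ] [  5.3 -14.4] [  4.9 -14.4]
gfl [586.4 -61.4  20.6] [-19.6   3.8] [-26.8   2.3]
gfr [579.  -99.7  57.4] [-23.2 -35.1] [-23.3 -35.1]
gbl [650.4 -65.3  20.9] [44.5  6.3] [35.1  4.8]
gbr [ 649.5 -105.5    9.2] [ 47.5 -33.8] [ 35.2 -34. ]
slide [650.9  33.3  42.3] [ 35.2 104.5] [ 31.3 102.3]
tab [665.4  31.5  63. ] [ 49.8 104.1] [ 51.1 104.8]
grey [615.9 -34.1  58.4] [ 7.1 34. ] [ 7.2 34. ]
```

```bash
cat >> h.py <<'E'
O=np.array([604.04,-82.08]);YAW=-0.0997
Rr=np.array([[np.cos(YAW),-np.sin(YAW)],[np.sin(YAW),np.cos(YAW)]])
def r2w(x,y): return O+Rr@np.array([x,y])
def w2r(p): return Rr.T@(np.array(p)[:2]-O)
from scipy.spatial.transform import Rotation
def move_to(x,y,z):
    s=arm.read_state();R=Rotation.from_quat(s["ee_rot"]).as_matrix()
    t=np.r_[r2w(x,y),z]-s["position"];print("tool shift cm",(R.T@t/10).round(2))
def st():
    s=arm.read_state();R=Rotation.from_quat(s["ee_rot"]).as_matrix()
    a=np.degrees(np.arctan2(R[1,1],R[0,1])-YAW)
    print("t",round(s["clock"],2),"rack",w2r(s["position"]).round(1),"z",s["position"][2].round(1),"toolY in rack deg",a.round(2),"toolz",R[:,2].round(3),"F",s["contact_force"].round(1),"w",round(s["gripper_width"],1))
E
python3 - <<'E'
from h import *
st();move_to(20,0,230)
s=arm.read_state();m=arm.camera_model("wrist");R=Rotation.from_quat(s["ee_rot"]).as_matrix();P=np.array(m["pose"])
print((R.T@(P[:3,3]-s["position"])).round(1),(R.T@P[:3,:3]).round(2),m["fx"])
E
```

```text
t 0.1 rack [-348.  -545.7] z 230.3 toolY in rack deg 114.71 toolz [-0.001  0.002 -1.   ] F [-0.4  0.6 -0.1] w 85.4
tool shift cm [-56.25  34.18   0.09]
[  81.7   -0.8 -141.9] [[ 0.   -0.95 -0.32]
 [ 1.    0.   -0.  ]
 [ 0.   -0.32  0.95]] 309.5063122717635
```

Request:
servo_tool(
  rows=[
    {"turn":7,"fingers":0},
    {"turn":7,"fingers":0},
    {"turn":7,"fingers":0},
    {"turn":3.7,"fingers":0},
    {"x":-2.3,"y":3.4,"fingers":0},
    {"x":-2.3,"y":3.4,"fingers":0},
    {"x":-2.3,"y":3.4,"fingers":0},
    {"x":-2.3,"y":3.4,"fingers":0},
    {"x":-2.3,"y":3.4,"fingers":0},
    {"x":-2.3,"y":3.4,"fingers":0},
  ],
)

```text
invalid input at $.rows[0]: expected keys fingers, x, y, z, turn
```

Request:
servo_tool(
  rows=[
    {"x":-2.3,"y":3.4,"fingers":0},
    {"x":-2.3,"y":3.4,"fingers":0},
    {"x":-2.3,"y":3.4,"fingers":0},
    {"x":-2.3,"y":3.4,"fingers":0},
    {"x":-2.3,"y":3.4,"fingers":0},
    {"x":-2.3,"y":3.4,"fingers":0},
    {"x":-2.3,"y":3.4,"fingers":0},
    {"x":-2.3,"y":3.4,"fingers":0},
    {"x":-2.3,"y":3.4,"fingers":0},
    {"fingers":0},
  ],
)

```text
invalid input at $.rows[0]: expected keys fingers, x, y, z, turn
```

```bash
python3 - <<'E'
from h import *
st()
m=arm.camera_model("wrist");p,d=arm.get_image("wrist");cv2.imwrite("pics/w1.png",p[:,:,::-1]);np.savez("w1.npz",d=d,P=m["pose"],k=[m[k] for k in("fx","fy","cx","cy")])
st();print(arm.read_state()["joints"].round(2)); move_to(20,0,230)
E
```

```text
t 0.1 rack [-348.  -545.7] z 230.3 toolY in rack deg 114.71 toolz [-0.001  0.002 -1.   ] F [-0.4  0.6 -0.1] w 85.4
t 0.15 rack [-348.  -545.8] z 230.5 toolY in rack deg 114.72 toolz [-0.001  0.001 -1.   ] F [ 0.5  0.2 -1.2] w 85.7
[-0.98  0.39  0.01 -0.   -1.19 -0.26]
tool shift cm [-56.25  34.19   0.1 ]
```

View pics/w1.png

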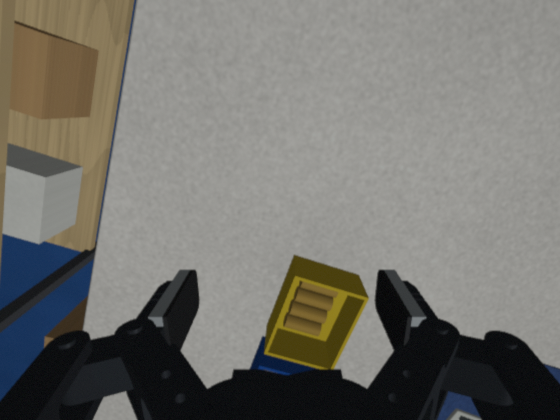

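The moves were refused because every row needs all five keys. The picture shows only the open jaws at px (180,300) and (395,300). I'll send the moves again with full rows.

Request:
servo_tool(
  rows=[
    {"x":0,"y":0,"z":0,"turn":7,"fingers":0},
    {"x":0,"y":0,"z":0,"turn":7,"fingers":0},
    {"x":0,"y":0,"z":0,"turn":7,"fingers":0},
    {"x":0,"y":0,"z":0,"turn":3.7,"fingers":0},
    {"x":-2.3,"y":3.4,"z":0,"turn":0,"fingers":0},
    {"x":-2.3,"y":3.4,"z":0,"turn":0,"fingers":0},
    {"x":-2.3,"y":3.4,"z":0,"turn":0,"fingers":0},
    {"x":-2.3,"y":3.4,"z":0,"turn":0,"fingers":0},
    {"x":-2.3,"y":3.4,"z":0,"turn":0,"fingers":0},
    {"x":-2.3,"y":3.4,"z":0,"turn":0,"fingers":0},
  ],
)

```text
clock: 0.98
position: [361.8, -399.8, 231.2]
ee_rot: [0.05, 0.999, 0.0, -0.0]
contact_force: [0.3, -0.8, 0.4]
gripper_width: 0.2
```

Request:
servo_tool(
  rows=[
    {"x":-2.3,"y":3.4,"z":0,"turn":0,"fingers":0},
    {"x":-2.3,"y":3.4,"z":0,"turn":0,"fingers":0},
    {"x":-2.3,"y":3.4,"z":0,"turn":0,"fingers":0},
    {"x":-2.3,"y":3.4,"z":0,"turn":0,"fingers":0},
    {"x":-2.3,"y":3.4,"z":0,"turn":0,"fingers":0},
    {"x":-2.3,"y":3.4,"z":0,"turn":0,"fingers":0},
    {"x":-2.3,"y":3.4,"z":0,"turn":0,"fingers":0},
    {"x":-2.3,"y":3.4,"z":0,"turn":0,"fingers":0},
    {"x":-2.3,"y":3.4,"z":0,"turn":0,"fingers":0},
    {"x":0,"y":0,"z":0,"turn":0,"fingers":0},
  ],
)

```text
clock: 1.82
position: [601.3, -112.7, 230.2]
ee_rot: [0.047, 0.999, 0.0, 0.0]
contact_force: [0.1, -1.0, -0.2]
gripper_width: -0.3
```

```bash
python3 - <<'E'
from h import *
st()
m=arm.camera_model("wrist");p,d=arm.get_image("wrist");cv2.imwrite("pics/w1b.png",p[:,:,::-1]);np.savez("w1.npz",d=d,P=m["pose"],k=[m[k] for k in("fx","fy","cx","cy")])
st();print(arm.read_state()["joints"].round(2)); move_to(20,0,230)
E
```

```text
t 1.82 rack [  0.3 -30.7] z 230.2 toolY in rack deg 90.36 toolz [ 0.001  0.    -1.   ] F [ 0.1 -1.  -0.2] w -0.3
t 1.87 rack [ -1.6 -32.8] z 230.1 toolY in rack deg 90.28 toolz [-0.001  0.    -1.   ] F [-0.2 -1.9  0.5] w 0.4
[ 0.08  0.36 -0.03 -0.   -1.18 -1.74]
tool shift cm [-2.17  3.27  0.01]
```

View pics/w1b.png

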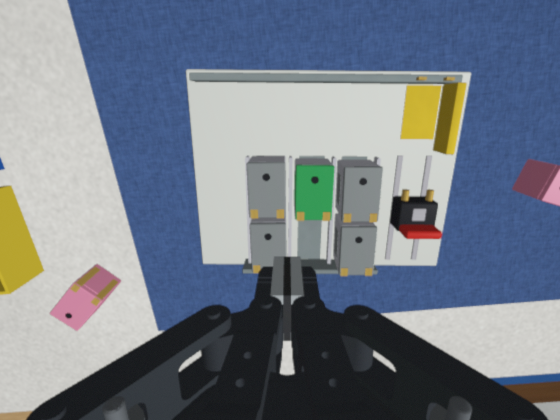

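The rack fills px (190–470, 70–275). The green top is at (314,190) and the empty place behind it at (310,238). The slide is at (413,213), its red tab at (420,231). The shut fingers are narrow at (287,275). I'll enlarge this to measure.

```bash
python3 - <<'E'
import cv2
a=cv2.imread("pics/w1b.png")[140:280,235:455]
cv2.imwrite("pics/w1c.png",cv2.resize(a,None,fx=3.6,fy=3.6,interpolation=cv2.INTER_CUBIC))
a=cv2.imread("pics/w1b.png")[60:160,380:480]
cv2.imwrite("pics/w1d.png",cv2.resize(a,None,fx=5,fy=5,interpolation=cv2.INTER_CUBIC))
E
```

```text
(no output)
```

View pics/w1c.png

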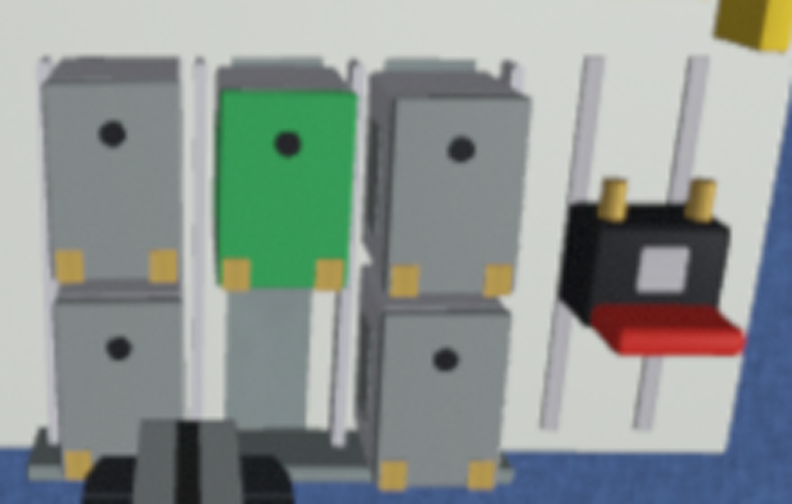

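View pics/w1d.png

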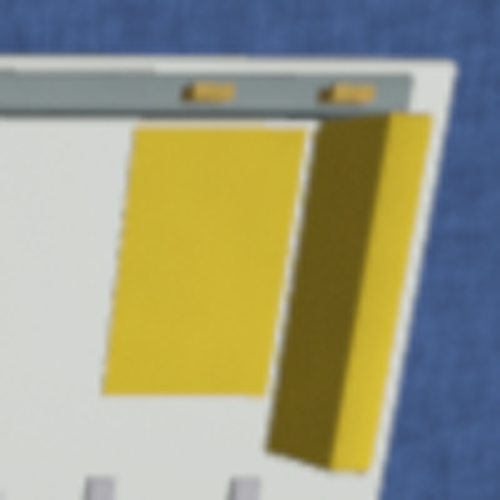

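```bash
cat >> h.py <<'E'
def load(f):
    z=np.load(f);m=dict(zip(("fx","fy","cx","cy"),z["k"]));m["pose"]=z["P"];return m,z["d"]
def tri(obs):
    A=np.zeros((3,3));b=np.zeros(3)
    for m,u,v in obs:
        P=np.array(m["pose"]);o=P[:3,3];d=P[:3,:3]@np.array([(u-m["cx"])/m["fx"],(v-m["cy"])/m["fy"],1]);d/=np.linalg.norm(d);M=np.eye(3)-np.outer(d,d);A+=M;b+=M@o
    return np.linalg.solve(A,b)
E
python3 - <<'E'
from h import *
m,d=load("w1.npz");t=arm.camera_model("top")
f=lambda p,s,ox,oy:((p[0]+.5)/s-.5+ox,(p[1]+.5)/s-.5+oy)
w=lambda *p:f(p,3.6,235,140); tp=lambda *p:f(p,4.4,190,150); w5=lambda *p:f(p,5,380,60)
for n,a,b in [("hole",w(287,144),tp(390,291)),("greyR hole",w(112,133),tp(494,309)),("greyL hole",w(461,149),tp(285,279)),("deck RL/yellowpatch BR",w5(103,394),tp(177,365)),("slide square",w(662,269),tp(155,187)),
 ("gFL",w(221,92),tp(427,328)),("gFR",w(357,92),tp(348,326)),("gBR",w(344,288),tp(357,202)),("gBL",w(218,284),tp(437,208))]:
    X=tri([(m,*a),(t,*b)]);Xd=pt(m,*a,d[int(round(a[1])),int(round(a[0]))])
    print(n,"tri",w2r(X).round(1),X[2].round(1),"depth",w2r(Xd).round(1),Xd[2].round(1))
for n,a,z in [("tab back top edge L",w(618,354),64),("tab backR",w(740,354),64),("tab front",w(594,308),64),("pinL",w(614,181),36),("pinR",w(703,181),36),("slide front edge",w(645,206),42),("railtop back",w5(200,117),30),("stop inner top",w5(360,300),40),("patch FL",w5(135,127),8),("patch FR",w5(305,130),8),("patch BL",w5(103,394),8),("patch BR",w5(264,394),8),("guide end",w(45,60),22),("deck corner",w5(455,63),8),("deck RL corner",w(727,452),8)]:
    X=ray(m,*a,z);print(n,w2r(X).round(1))
E
```

```text
hole tri [-1.4  0. ] 26.1 depth [-8.9 -2.8] 57.4
greyR hole tri [-21.4 -49.9] 103.8 depth [-12.3 -53.1] 59.5
greyL hole tri [-4.6 50.7] 44.5 depth [-7.8 47.4] 57.6
deck RL/yellowpatch BR tri [-45.1 102.5] -1.2 depth [-46.7  98.8] 8.1
slide square tri [ 36.4 120.4] 35.9 depth [ 33.4 117.2] 43.3
gFL tri [-13.4 -20.2] 2.3 depth [-23.8 -22.1] 56.7
gFR tri [-23.7  17.8] 48.4 depth [-17.6  22.1] 21.6
gBR tri [38.6 19. ] 45.0 depth [48.6 21.4] 21.4
gBL tri [ 39.9 -20.2] 41.0 depth [ 52.3 -20.5] 7.9
tab back top edge L [53.4 98.4]
tab backR [ 53.1 135.1]
tab front [38.6 89.3]
pinL [  7.1 101.4]
pinR [  6.9 129.1]
slide front edge [ 13.4 109.6]
railtop back [-104.4  104. ]
stop inner top [-69.1 138. ]
patch FL [-103.8   98.8]
patch FR [-103.5  136.1]
patch BL [-46.7  98.9]
patch BR [-47. 136.]
guide end [-27.1 -76.2]
deck corner [-117.1  166.2]
deck RL corner [116.6 167.1]
```

```bash
python3 - <<'E'
from h import *
for i in range(3): st()
p,d=arm.get_image("wrist");m=arm.camera_model("wrist");cv2.imwrite("pics/w2.png",p[:,:,::-1])
st();move_to(65,0,150)
E
```

```text
t 1.87 rack [ -1.6 -32.8] z 230.1 toolY in rack deg 90.28 toolz [-0.001  0.    -1.   ] F [-0.2 -1.9  0.5] w 0.4
t 1.87 rack [ -1.6 -32.8] z 230.1 toolY in rack deg 90.28 toolz [-0.001  0.    -1.   ] F [-0.2 -1.9  0.5] w 0.4
t 1.87 rack [ -1.6 -32.8] z 230.1 toolY in rack deg 90.28 toolz [-0.001  0.    -1.   ] F [-0.2 -1.9  0.5] w 0.4
t 1.92 rack [ -2.7 -34.4] z 230.2 toolY in rack deg 90.17 toolz [-0.002  0.    -1.   ] F [ 0.2  0.2 -0.4] w 0.0
tool shift cm [-6.79  3.42  8.01]
```

Request:
servo_tool(
  rows=[
    {"x":-2.3,"y":1.2,"z":2.6,"turn":0,"fingers":0},
    {"x":-2.3,"y":1.2,"z":2.6,"turn":0,"fingers":0},
    {"x":-2.2,"y":1.2,"z":2.6,"turn":0,"fingers":0},
    {"x":0,"y":0,"z":2,"turn":0,"fingers":0},
    {"x":0,"y":0,"z":1,"turn":0,"fingers":0},
    {"x":0,"y":0,"z":0,"turn":0,"fingers":0},
    {"x":0,"y":0,"z":0,"turn":0,"fingers":0},
    {"x":0,"y":0,"z":0,"turn":0,"fingers":0},
  ],
)

```text
clock: 2.58
position: [669.1, -89.4, 125.6]
ee_rot: [0.05, 0.999, -0.0, 0.002]
contact_force: [-0.5, 0.1, -0.1]
gripper_width: 0.2
```

```bash
python3 - <<'E'
from h import *
st()
m=arm.camera_model("wrist");p,d=arm.get_image("wrist");cv2.imwrite("pics/w3.png",p[:,:,::-1]);np.savez("w3.npz",d=d,P=m["pose"],k=[m[k] for k in("fx","fy","cx","cy")])
st();print(proj(m,np.r_[r2w(65,0),28]))
E
```

```text
t 2.58 rack [65.5 -0.8] z 125.6 toolY in rack deg 89.99 toolz [ 0.003 -0.    -1.   ] F [-0.5  0.1 -0.1] w 0.2
t 2.63 rack [65.7 -0.6] z 125.9 toolY in rack deg 89.99 toolz [ 0.004 -0.    -1.   ] F [ 0.1  0.2 -0.1] w 0.1
[288.67034475 210.38604561]
```

View pics/w3.png

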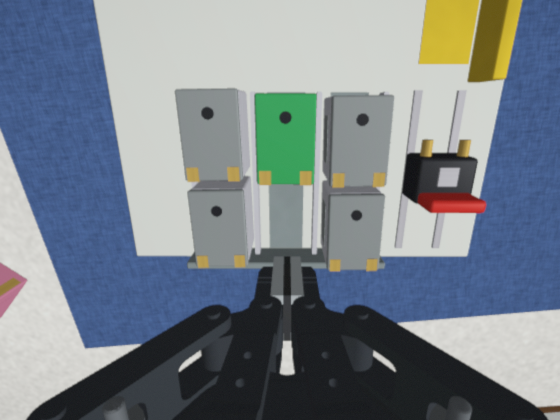

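The fingers at (287,265) line up with the empty place, whose grey floor is centred at about x=286. The green cell's rear edge is at row 184.

```bash
python3 - <<'E'
from h import *
m,d=load("w3.npz")
for n,u,v,z in [("gBL",258,184,58),("gBR",315,184,58),("gFL",257,94,58),("gFR",316,94,58),("hole",285,117,58),("wall inner top",287,249,38),("pinL",427,140,36),("pinR",464,140,36),("tabbackL",433,210,64),("tabbackR",483,210,64),("stop bottom",470,60,8)]:
    X=ray(m,u,v,z);print(n,w2r(X).round(1),"depthz",pt(m,u,v,d[v,u])[2].round(1))
# triangulate hole with w1 (settled top) 
t=arm.camera_model("top")
print([ (w2r(X).round(1),X[2].round(1)) for X in [tri([(m,285,117),(t,190+390.5/4.4-.5,150+291.5/4.4-.5)])]])
E
```

```text
gBL [ 35.5 -21.5] depthz 13.5
gBR [35.4 18. ] depthz 20.1
gFL [-23.1 -20.4] depthz 58.5
gFR [-23.1  16.9] depthz 17.5
hole [-9.1 -2.7] depthz 58.2
wall inner top [94.9 -1.4] depthz 13.1
pinL [  7.8 101.1] depthz 35.0
pinR [  7.8 128.2] depthz 34.1
tabbackL [52.4 99.8] depthz 267.2
tabbackR [ 52.4 134.4] depthz 63.3
stop bottom [-48.9 137.6] depthz 5.9
[(array([-9.6, -1.8]), np.float64(67.2))]
```

Request:
servo_tool(
  rows=[
    {"x":0,"y":0,"z":2.5,"turn":0,"fingers":0},
    {"x":0,"y":0,"z":2.5,"turn":0,"fingers":0},
    {"x":0,"y":0,"z":2.0,"turn":0,"fingers":0},
    {"x":0,"y":0,"z":1.5,"turn":0,"fingers":0},
    {"x":0,"y":0,"z":1.3,"turn":0,"fingers":0},
    {"x":0,"y":0,"z":0,"turn":0,"fingers":0},
    {"x":0,"y":0,"z":0,"turn":0,"fingers":0},
  ],
)

```text
clock: 3.22
position: [669.0, -88.7, 26.1]
ee_rot: [0.05, 0.999, -0.0, 0.0]
contact_force: [0.6, -0.7, 0.7]
gripper_width: 0.0
```

```bash
python3 - <<'E'
from h import *
st()
p,d=arm.get_image("scene");cv2.imwrite("pics/s4.png",cv2.resize(p[170:280,190:370,::-1],None,fx=4.4,fy=4.4,interpolation=cv2.INTER_CUBIC))
E
```

```text
t 3.22 rack [65.3 -0.1] z 26.1 toolY in rack deg 90.03 toolz [ 0.001 -0.    -1.   ] F [ 0.6 -0.7  0.7] w 0.0
```

View pics/s4.png

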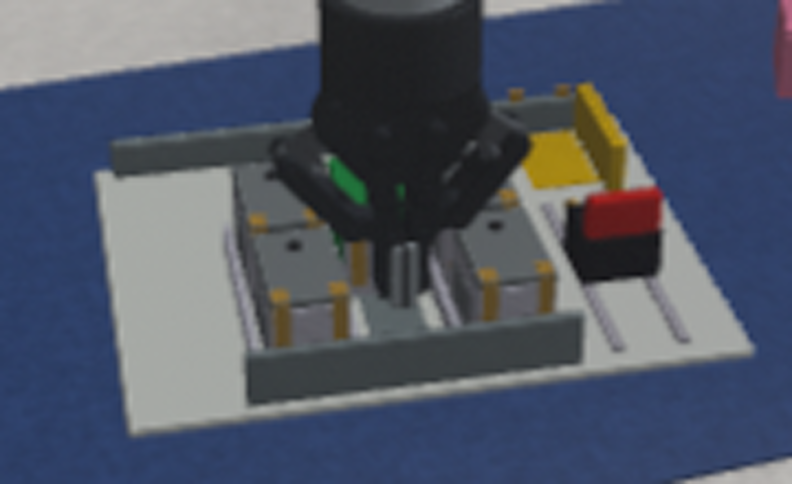

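The fingers are down in the empty place at about (405,280) in the crop. They are clear of the neighbours and the measured force is near zero. Next I draw the cell forward.

Request:
servo_tool(
  rows=[
    {"x":0.8,"y":0,"z":0,"turn":0,"fingers":0},
    {"x":0.6,"y":0,"z":0,"turn":0,"fingers":0},
    {"x":0.5,"y":0,"z":0,"turn":0,"fingers":0},
    {"x":0.5,"y":0,"z":0,"turn":0,"fingers":0},
    {"x":0.5,"y":0,"z":0,"turn":0,"fingers":0},
    {"x":0.6,"y":0,"z":0,"turn":0,"fingers":0},
    {"x":0.6,"y":0,"z":0,"turn":0,"fingers":0},
    {"x":0.6,"y":0,"z":0,"turn":0,"fingers":0},
    {"x":0.6,"y":0,"z":0,"turn":0,"fingers":0},
    {"x":0.6,"y":0,"z":0,"turn":0,"fingers":0},
  ],
)

```text
clock: 4.1
position: [609.6, -82.6, 25.5]
ee_rot: [0.05, 0.999, 0.0, 0.0]
contact_force: [1.7, 0.6, 1.2]
gripper_width: 0.2
```

```bash
python3 - <<'E'
from h import *
st()
p,d=arm.get_image("scene");cv2.imwrite("pics/s5.png",cv2.resize(p[170:280,190:370,::-1],None,fx=4.4,fy=4.4,interpolation=cv2.INTER_CUBIC))
p,d=arm.get_image("wrist");cv2.imwrite("pics/w5.png",p[:,:,::-1])
E
```

```text
t 4.1 rack [5.6 0. ] z 25.5 toolY in rack deg 90.03 toolz [ 0.001  0.    -1.   ] F [1.7 0.6 1.2] w 0.2
```

View pics/s5.png

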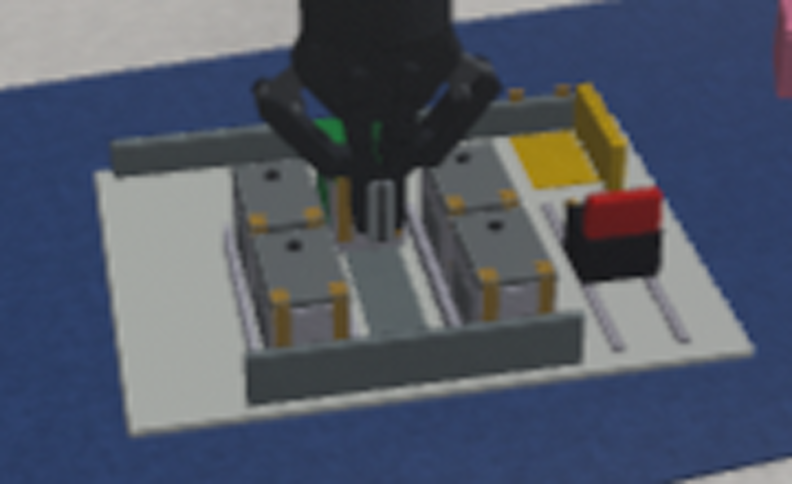

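View pics/w5.png

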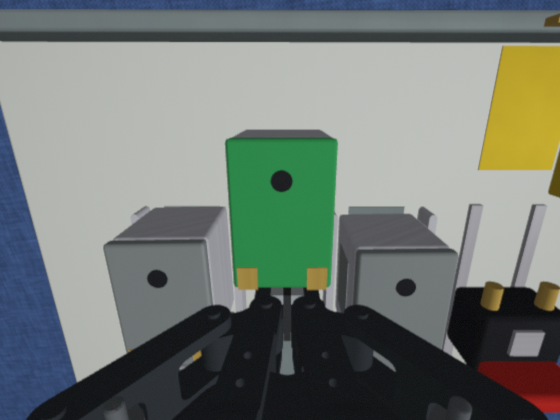

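The green cell at px (280,210) is sliding straight out and its neighbours haven't moved. I'll continue to the rail.

Request:
servo_tool(
  rows=[
    {"x":0.6,"y":0,"z":0,"turn":0,"fingers":0},
    {"x":0.6,"y":0,"z":0,"turn":0,"fingers":0},
    {"x":0.6,"y":0,"z":0,"turn":0,"fingers":0},
    {"x":0.5,"y":0,"z":0,"turn":0,"fingers":0},
    {"x":0.5,"y":0,"z":0,"turn":0,"fingers":0},
    {"x":0.4,"y":0,"z":0,"turn":0,"fingers":0},
    {"x":0.2,"y":0,"z":0,"turn":0,"fingers":0},
    {"x":0.2,"y":0,"z":0,"turn":0,"fingers":0},
    {"x":0,"y":0,"z":0,"turn":0,"fingers":0},
  ],
)

```text
clock: 4.95
position: [573.6, -79.1, 25.3]
ee_rot: [0.05, 0.999, -0.0, -0.0]
contact_force: [0.5, -0.8, 0.1]
gripper_width: -0.4
```

```bash
python3 - <<'E'
from h import *
st()
p,d=arm.get_image("wrist");cv2.imwrite("pics/w6.png",p[:,:,::-1])
E
```

```text
t 4.95 rack [-30.6  -0.1] z 25.3 toolY in rack deg 90.02 toolz [-0.001 -0.    -1.   ] F [ 0.5 -0.8  0.1] w -0.4
```

View pics/w6.png

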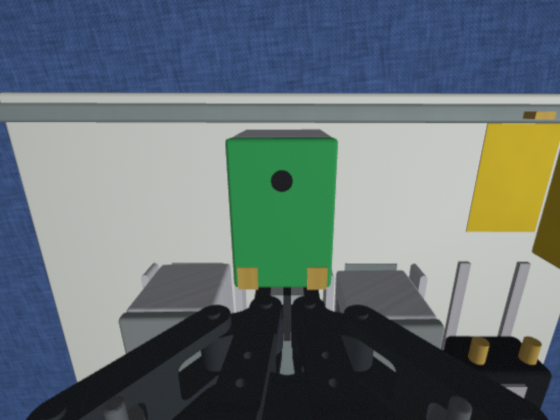

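```bash
python3 - <<'E'
from h import *
m=arm.camera_model("wrist")
for n,u,v,z in [("top front",280,139,58),("top rear",280,287,58),("bottom front",280,130,8),("rail in top",200,123,30)]: print(n,w2r(ray(m,u,v,z)).round(1))
st()
E
```

```text
top front [-101.2   -3.2]
top rear [-42.4  -3.5]
bottom front [-100.7   -4.2]
rail in top [-105.1  -37.9]
t 5.0 rack [-30.5  -0. ] z 25.3 toolY in rack deg 90.02 toolz [-0.001 -0.    -1.   ] F [ 0.4  0.9 -0.4] w -0.0
```

Request:
servo_tool(
  rows=[
    {"x":0.2,"y":0,"z":0,"turn":0,"fingers":0},
    {"x":0.15,"y":0,"z":0,"turn":0,"fingers":0},
    {"x":0.1,"y":0,"z":0,"turn":0,"fingers":0},
    {"x":0,"y":0,"z":0,"turn":0,"fingers":0},
    {"x":0,"y":0,"z":0,"turn":0,"fingers":0},
  ],
)

```text
clock: 5.42
position: [569.7, -78.6, 25.4]
ee_rot: [0.05, 0.999, -0.0, -0.0]
contact_force: [1.3, 0.5, 0.1]
gripper_width: -0.1
```

```bash
python3 - <<'E'
from h import *
st()
E
```

```text
t 5.42 rack [-34.5  -0. ] z 25.4 toolY in rack deg 90.02 toolz [-0. -0. -1.] F [1.3 0.5 0.1] w -0.1
```

Request:
servo_tool(
  rows=[
    {"x":-0.8,"y":0,"z":0,"turn":0,"fingers":0},
    {"x":0,"y":0,"z":-2,"turn":0,"fingers":0},
    {"x":0,"y":0,"z":-3,"turn":0,"fingers":0},
    {"x":0,"y":0,"z":-3,"turn":0,"fingers":0},
    {"x":1.2,"y":-1.6,"z":0,"turn":0,"fingers":0},
    {"x":1.8,"y":-2.2,"z":0,"turn":0,"fingers":0},
    {"x":1.8,"y":-2.2,"z":0,"turn":0,"fingers":0},
    {"x":0,"y":0,"z":0,"turn":-7,"fingers":0},
    {"x":0,"y":0,"z":0,"turn":-7,"fingers":0},
    {"x":0,"y":0,"z":0,"turn":-7,"fingers":0},
  ],
)

```text
clock: 6.25
position: [523.7, -135.0, 105.5]
ee_rot: [-0.136, 0.991, 0.0, -0.0]
contact_force: [-0.0, 0.9, 0.6]
gripper_width: -0.2
```

Request:
servo_tool(
  rows=[
    {"x":0,"y":0,"z":0,"turn":-7,"fingers":0},
    {"x":0,"y":0,"z":0,"turn":-7,"fingers":0},
    {"x":0,"y":0,"z":0,"turn":-7,"fingers":0},
    {"x":0,"y":0,"z":0,"turn":-7,"fingers":0},
    {"x":0,"y":0,"z":0,"turn":-7,"fingers":0},
    {"x":0,"y":0,"z":0,"turn":-7,"fingers":0},
    {"x":0,"y":0,"z":0,"turn":-7,"fingers":0},
    {"x":0,"y":0,"z":0,"turn":-7,"fingers":0},
    {"x":0,"y":0,"z":0,"turn":-7,"fingers":0},
    {"x":0,"y":0,"z":0,"turn":-6,"fingers":0},
  ],
)

```text
clock: 7.08
position: [524.0, -134.5, 105.2]
ee_rot: [-0.673, 0.739, 0.0, -0.0]
contact_force: [0.3, -0.1, 0.1]
gripper_width: 0.3
```

Request:
servo_tool(
  rows=[
    {"x":0,"y":0,"z":0,"turn":0,"fingers":0},
    {"x":0,"y":0,"z":0,"turn":0,"fingers":0},
  ],
)

```text
clock: 7.25
position: [524.0, -134.5, 105.2]
ee_rot: [-0.67, 0.742, 0.0, -0.0]
contact_force: [0.4, 0.1, 0.2]
gripper_width: -0.3
```

```bash
python3 - <<'E'
from h import *
st()
m=arm.camera_model("wrist");p,d=arm.get_image("wrist");cv2.imwrite("pics/w7.png",p[:,:,::-1]);np.savez("w7.npz",d=d,P=m["pose"],k=[m[k] for k in("fx","fy","cx","cy")])
st()
move_to(-75,-50,26)
E
```

```text
t 7.25 rack [-74.4 -60.1] z 105.2 toolY in rack deg 179.86 toolz [-0.001  0.    -1.   ] F [0.4 0.1 0.2] w -0.3
t 7.3 rack [-74.4 -60.1] z 105.3 toolY in rack deg 179.87 toolz [-0.  0. -1.] F [-0.4 -0.6  0.4] w 0.1
tool shift cm [-1.01  0.06  7.93]
```

View pics/w7.png

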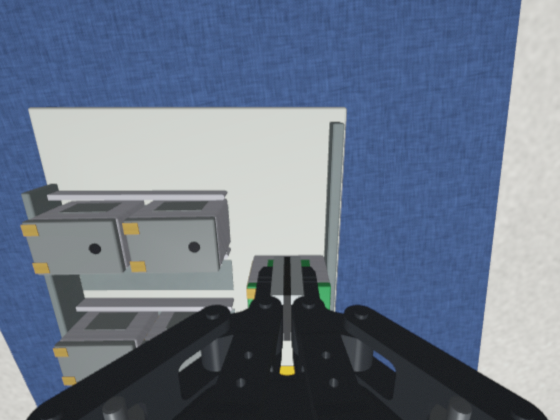

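The tool sits behind the green cell's -y face. The cell spans px x 248–329 and the fingers are at 287, with the rail at 329–341. Next I descend and push towards the dock.

Request:
servo_tool(
  rows=[
    {"x":0,"y":0,"z":2.5,"turn":0,"fingers":0},
    {"x":0,"y":0,"z":2.5,"turn":0,"fingers":0},
    {"x":0,"y":0,"z":2.0,"turn":0,"fingers":0},
    {"x":0,"y":0,"z":1.2,"turn":0,"fingers":0},
    {"x":-0.8,"y":0,"z":0,"turn":0,"fingers":0},
    {"x":-0.8,"y":0,"z":0,"turn":0,"fingers":0},
    {"x":-0.5,"y":0,"z":0,"turn":0,"fingers":0},
    {"x":-0.5,"y":0,"z":0,"turn":0,"fingers":0},
    {"x":-0.5,"y":0,"z":0,"turn":0,"fingers":0},
    {"x":-0.6,"y":0,"z":0,"turn":0,"fingers":0},
  ],
)

```text
clock: 8.13
position: [528.6, -97.2, 24.5]
ee_rot: [-0.671, 0.741, -0.001, 0.001]
contact_force: [0.9, -3.4, 1.8]
gripper_width: 0.2
```

Request:
servo_tool(
  rows=[
    {"x":-0.6,"y":0,"z":0,"turn":0,"fingers":0},
    {"x":-0.6,"y":0,"z":0,"turn":0,"fingers":0},
    {"x":-0.6,"y":0,"z":0,"turn":0,"fingers":0},
    {"x":-0.6,"y":0,"z":0,"turn":0,"fingers":0},
    {"x":-0.6,"y":0,"z":0,"turn":0,"fingers":0},
    {"x":0,"y":0,"z":0,"turn":0,"fingers":0},
  ],
)

```text
clock: 8.63
position: [530.4, -66.5, 23.1]
ee_rot: [-0.671, 0.741, 0.0, -0.0]
contact_force: [-0.3, -0.2, -0.2]
gripper_width: -0.2
```

```bash
python3 - <<'E'
from h import *
st()
p,d=arm.get_image("wrist");cv2.imwrite("pics/w8.png",p[:,:,::-1])
p,d=arm.get_image("scene");cv2.imwrite("pics/s8.png",cv2.resize(p[170:280,190:370,::-1],None,fx=4.4,fy=4.4,interpolation=cv2.INTER_CUBIC))
E
```

```text
t 8.63 rack [-74.8   8.2] z 23.1 toolY in rack deg 180.06 toolz [-0.001  0.    -1.   ] F [-0.3 -0.2 -0.2] w -0.2
```

View pics/w8.png

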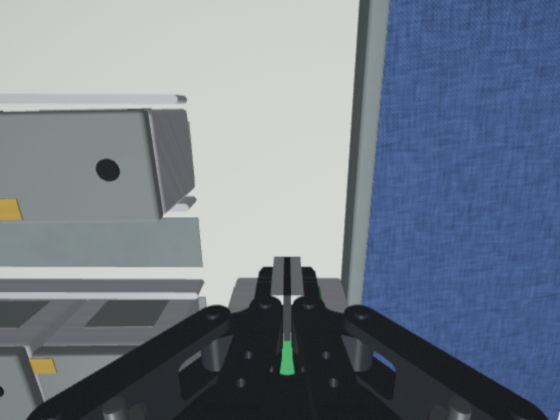

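View pics/s8.png

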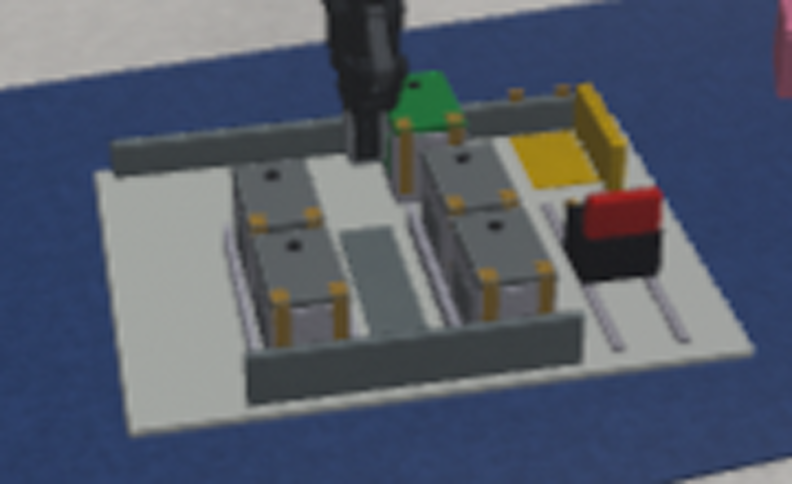

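The cell at about (430,110) is upright, square and sliding along the rail. I'll continue.

Request:
servo_tool(
  rows=[
    {"x":-0.4,"y":0,"z":0,"turn":0,"fingers":0},
    {"x":-0.6,"y":0,"z":0,"turn":0,"fingers":0},
    {"x":-0.7,"y":0,"z":0,"turn":0,"fingers":0},
    {"x":-0.7,"y":0,"z":0,"turn":0,"fingers":0},
    {"x":-0.7,"y":0,"z":0,"turn":0,"fingers":0},
    {"x":-0.7,"y":0,"z":0,"turn":0,"fingers":0},
    {"x":-0.7,"y":0,"z":0,"turn":0,"fingers":0},
    {"x":-0.7,"y":0,"z":0,"turn":0,"fingers":0},
    {"x":-0.6,"y":0,"z":0,"turn":0,"fingers":0},
    {"x":-0.4,"y":0,"z":0,"turn":0,"fingers":0},
  ],
)

```text
clock: 9.57
position: [536.9, -5.1, 23.4]
ee_rot: [-0.671, 0.741, -0.0, 0.0]
contact_force: [-0.8, -0.4, -0.6]
gripper_width: 0.1
```

Request:
servo_tool(
  rows=[
    {"x":-0.4,"y":0,"z":0,"turn":0,"fingers":0},
    {"x":-0.3,"y":0,"z":0,"turn":0,"fingers":0},
    {"x":-0.3,"y":0,"z":0,"turn":0,"fingers":0},
    {"x":-0.2,"y":0,"z":0,"turn":0,"fingers":0},
    {"x":0,"y":0,"z":0,"turn":0,"fingers":0},
  ],
)

```text
clock: 9.98
position: [538.2, 6.3, 23.4]
ee_rot: [-0.671, 0.741, -0.0, 0.0]
contact_force: [-0.2, -0.2, -0.1]
gripper_width: 0.1
```

```bash
python3 - <<'E'
from h import *
st()
p,d=arm.get_image("scene");cv2.imwrite("pics/s9.png",cv2.resize(p[170:280,190:370,::-1],None,fx=4.4,fy=4.4,interpolation=cv2.INTER_CUBIC))
E
```

```text
t 9.98 rack [-74.3  81.4] z 23.4 toolY in rack deg 180.03 toolz [ 0.001  0.    -1.   ] F [-0.2 -0.2 -0.1] w 0.1
```

View pics/s9.png

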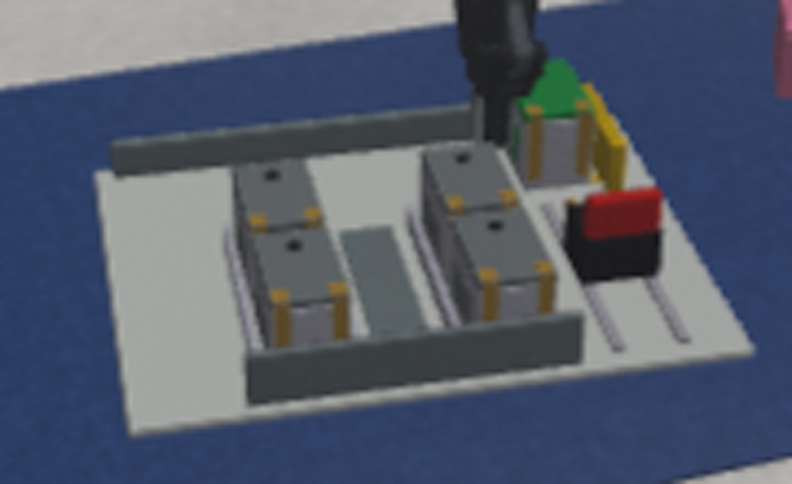

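The cell is nearly at the yellow stop, so I'll press on gently until a force shows.

Request:
servo_tool(
  rows=[
    {"x":-0.2,"y":0,"z":0,"turn":0,"fingers":0},
    {"x":-0.2,"y":0,"z":0,"turn":0,"fingers":0},
    {"x":-0.2,"y":0,"z":0,"turn":0,"fingers":0},
    {"x":0,"y":0,"z":0,"turn":0,"fingers":0},
  ],
)

```text
clock: 10.37
position: [538.6, 12.1, 23.4]
ee_rot: [-0.671, 0.741, -0.0, 0.0]
contact_force: [-0.1, -0.1, -0.2]
gripper_width: -0.4
```

Request:
servo_tool(
  rows=[
    {"x":-0.2,"y":0,"z":0,"turn":0,"fingers":0},
    {"x":-0.1,"y":0,"z":0,"turn":0,"fingers":0},
    {"x":0,"y":0,"z":0,"turn":0,"fingers":0},
  ],
)

```text
clock: 10.62
position: [538.4, 12.5, 23.5]
ee_rot: [-0.671, 0.741, -0.001, -0.002]
contact_force: [1.7, -12.2, 1.7]
gripper_width: -0.1
```

```bash
python3 - <<'E'
from h import *
st()
E
```

```text
t 10.62 rack [-74.7  87.6] z 23.5 toolY in rack deg 180.02 toolz [-0.002 -0.003 -1.   ] F [  1.7 -12.2   1.7] w -0.1
```

The stop is reached: -12 N along y, and the tool has stopped. I'll back off, rise, move behind the slide and turn back 90°.

Request:
servo_tool(
  rows=[
    {"x":0.4,"y":0,"z":0,"turn":0,"fingers":0},
    {"x":0.8,"y":0,"z":0,"turn":0,"fingers":0},
    {"x":0,"y":0,"z":-2.5,"turn":0,"fingers":0},
    {"x":0,"y":0,"z":-3.5,"turn":0,"fingers":0},
    {"x":0,"y":0,"z":-3.5,"turn":0,"fingers":0},
    {"x":0,"y":0,"z":-1.5,"turn":0,"fingers":0},
    {"x":-0.8,"y":-3.2,"z":0,"turn":0,"fingers":0},
    {"x":-0.9,"y":-3.2,"z":0,"turn":0,"fingers":0},
    {"x":-0.9,"y":-3.2,"z":0,"turn":0,"fingers":0},
    {"x":-0.9,"y":-3.2,"z":0,"turn":0,"fingers":0},
  ],
)

```text
clock: 11.45
position: [669.7, 25.5, 133.7]
ee_rot: [-0.671, 0.741, 0.0, 0.001]
contact_force: [0.1, -0.7, 0.1]
gripper_width: -0.1
```

Request:
servo_tool(
  rows=[
    {"x":-0.9,"y":-3.2,"z":0,"turn":7,"fingers":0},
    {"x":0,"y":0,"z":0,"turn":7,"fingers":0},
    {"x":0,"y":0,"z":0,"turn":7,"fingers":0},
    {"x":0,"y":0,"z":0,"turn":7,"fingers":0},
    {"x":0,"y":0,"z":0,"turn":7,"fingers":0},
    {"x":0,"y":0,"z":0,"turn":7,"fingers":0},
    {"x":0,"y":0,"z":0,"turn":7,"fingers":0},
    {"x":0,"y":0,"z":0,"turn":7,"fingers":0},
    {"x":0,"y":0,"z":0,"turn":7,"fingers":0},
    {"x":0,"y":0,"z":0,"turn":7,"fingers":0},
  ],
)

```text
clock: 12.28
position: [701.1, 31.0, 132.9]
ee_rot: [-0.122, 0.993, 0.0, -0.0]
contact_force: [0.4, -0.3, -0.4]
gripper_width: 0.3
```

Request:
servo_tool(
  rows=[
    {"x":0,"y":0,"z":0,"turn":7,"fingers":0},
    {"x":0,"y":0,"z":0,"turn":7,"fingers":0},
    {"x":0,"y":0,"z":0,"turn":6,"fingers":0},
    {"x":0,"y":0,"z":0,"turn":0,"fingers":0},
    {"x":0,"y":0,"z":0,"turn":0,"fingers":0},
    {"x":0,"y":0,"z":0,"turn":0,"fingers":0},
  ],
)

```text
clock: 12.78
position: [701.1, 30.9, 133.1]
ee_rot: [0.049, 0.999, 0.0, -0.0]
contact_force: [-0.4, -0.1, -0.2]
gripper_width: 0.2
```

```bash
python3 - <<'E'
from h import *
st()
m=arm.camera_model("wrist");p,d=arm.get_image("wrist");cv2.imwrite("pics/w10.png",p[:,:,::-1]);np.savez("w10.npz",d=d,P=m["pose"],k=[m[k] for k in("fx","fy","cx","cy")])
st();move_to(80,120,28)
p,d=arm.get_image("top");cv2.imwrite("pics/t10.png",cv2.resize(p[150:285,190:355,::-1],None,fx=4.4,fy=4.4,interpolation=cv2.INTER_CUBIC))
E
```

```text
t 12.78 rack [ 85.4 122.1] z 133.1 toolY in rack deg 90.15 toolz [-0.  0. -1.] F [-0.4 -0.1 -0.2] w 0.2
t 12.83 rack [ 85.4 122.1] z 133.2 toolY in rack deg 90.13 toolz [-0.  0. -1.] F [-0.2  0.1 -0.3] w -0.2
tool shift cm [ 0.54 -0.21 10.52]
```

View pics/w10.png

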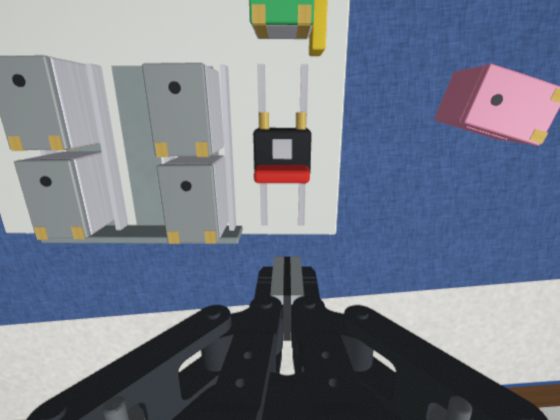

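View pics/t10.png

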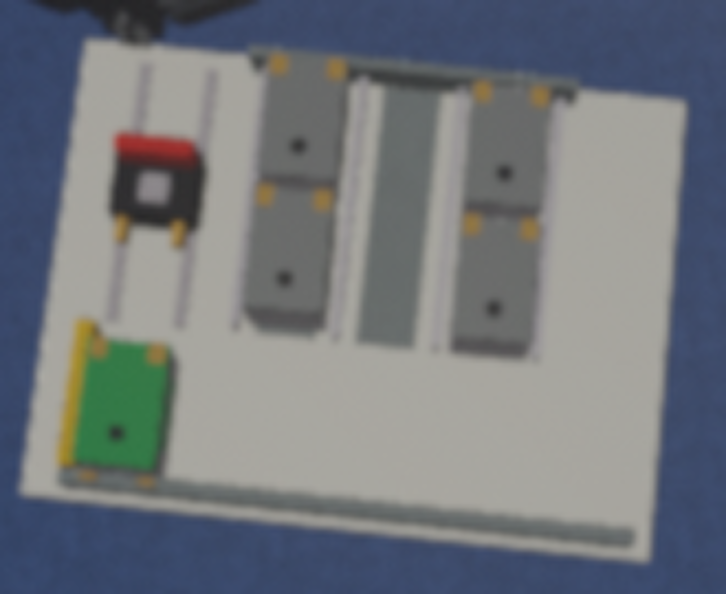

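The wrist view shows the slide at (282,150), in line with the fingers at x≈287. In the top view the cell is seated on the dock at (125,405), touching the yellow stop, and the grey cells are unmoved. I'll descend behind the slide and push.

Request:
servo_tool(
  rows=[
    {"x":0,"y":-0.2,"z":3,"turn":0,"fingers":0},
    {"x":0,"y":0,"z":3,"turn":0,"fingers":0},
    {"x":0,"y":0,"z":2.5,"turn":0,"fingers":0},
    {"x":0,"y":0,"z":1.6,"turn":0,"fingers":0},
    {"x":0.4,"y":0,"z":0,"turn":0,"fingers":0},
    {"x":0.6,"y":0,"z":0,"turn":0,"fingers":0},
    {"x":0.6,"y":0,"z":0,"turn":0,"fingers":0},
    {"x":0.5,"y":0,"z":0,"turn":0,"fingers":0},
    {"x":0.5,"y":0,"z":0,"turn":0,"fingers":0},
    {"x":0,"y":0,"z":0,"turn":0,"fingers":0},
  ],
)

```text
clock: 13.72
position: [675.3, 31.8, 34.3]
ee_rot: [0.049, 0.999, 0.0, 0.002]
contact_force: [0.2, -0.4, 0.5]
gripper_width: -0.0
```

```bash
python3 - <<'E'
from h import *
st()
p,d=arm.get_image("scene");cv2.imwrite("pics/s11.png",cv2.resize(p[170:280,190:370,::-1],None,fx=4.4,fy=4.4,interpolation=cv2.INTER_CUBIC))
p,d=arm.get_image("wrist");cv2.imwrite("pics/w11.png",p[:,:,::-1])
E
```

```text
t 13.72 rack [ 59.6 120.5] z 34.3 toolY in rack deg 90.06 toolz [ 0.003  0.001 -1.   ] F [ 0.2 -0.4  0.5] w -0.0
```

View pics/s11.png

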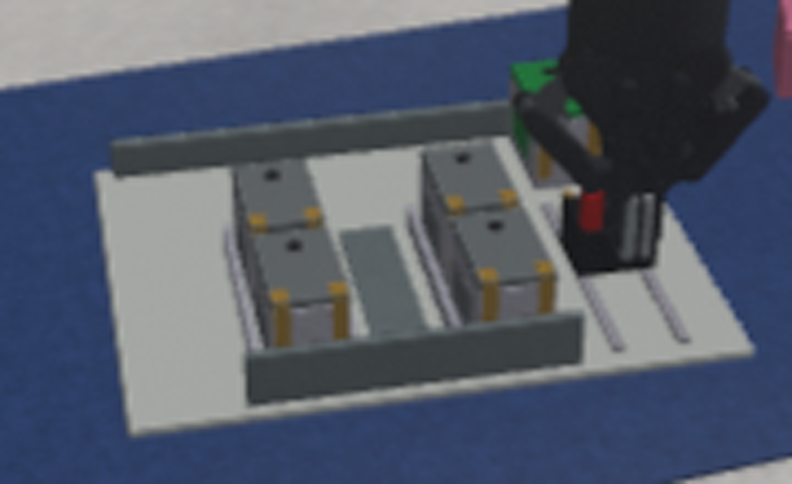

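View pics/w11.png

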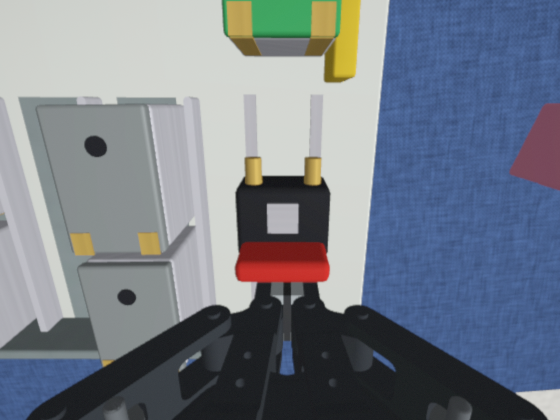

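The fingers are at the slide's rear face and aligned: pins at (253,170) and (313,170), cell strips straight ahead. I'll push on.

Request:
servo_tool(
  rows=[
    {"x":0.5,"y":0,"z":0,"turn":0,"fingers":0},
    {"x":0.5,"y":0,"z":0,"turn":0,"fingers":0},
    {"x":0.5,"y":0,"z":0,"turn":0,"fingers":0},
    {"x":0.5,"y":0,"z":0,"turn":0,"fingers":0},
    {"x":0.5,"y":0,"z":0,"turn":0,"fingers":0},
    {"x":0.5,"y":0,"z":0,"turn":0,"fingers":0},
    {"x":0.4,"y":0,"z":0,"turn":0,"fingers":0},
    {"x":0.3,"y":0,"z":0,"turn":0,"fingers":0},
    {"x":0,"y":0,"z":0,"turn":0,"fingers":0},
  ],
)

```text
clock: 14.57
position: [637.2, 35.2, 32.1]
ee_rot: [0.05, 0.999, -0.0, -0.001]
contact_force: [1.9, 0.2, 1.2]
gripper_width: 0.1
```

```bash
python3 - <<'E'
from h import *
st()
m=arm.camera_model("wrist");p,d=arm.get_image("wrist");cv2.imwrite("pics/w12.png",p[:,:,::-1])
E
```

```text
t 14.57 rack [ 21.3 120. ] z 32.1 toolY in rack deg 90.03 toolz [-0.001 -0.    -1.   ] F [1.9 0.2 1.2] w 0.1
```

View pics/w12.png

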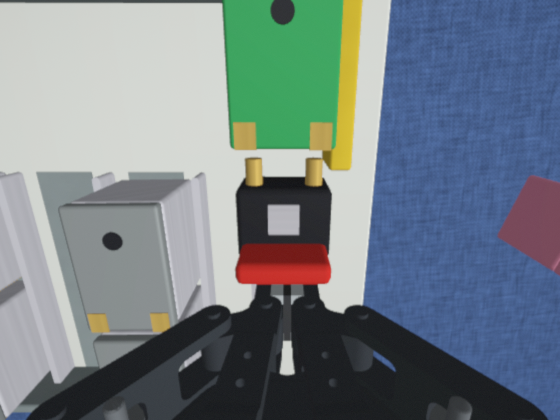

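Request:
servo_tool(
  rows=[
    {"x":0.2,"y":0,"z":0,"turn":0,"fingers":0},
    {"x":0.2,"y":0,"z":0,"turn":0,"fingers":0},
    {"x":0.15,"y":0,"z":0,"turn":0,"fingers":0},
    {"x":0.1,"y":0,"z":0,"turn":0,"fingers":0},
    {"x":0,"y":0,"z":0,"turn":0,"fingers":0},
  ],
)

```text
clock: 15.03
position: [631.3, 35.6, 31.9]
ee_rot: [0.05, 0.999, -0.0, -0.001]
contact_force: [1.2, -0.5, -1.3]
gripper_width: -0.2
```

Request:
servo_tool(
  rows=[
    {"x":0.1,"y":0,"z":0,"turn":0,"fingers":0},
    {"x":0.1,"y":0,"z":0,"turn":0,"fingers":0},
    {"x":0,"y":0,"z":0,"turn":0,"fingers":0},
  ],
)

```text
clock: 15.28
position: [629.7, 35.8, 32.1]
ee_rot: [0.05, 0.999, -0.0, -0.0]
contact_force: [3.0, -0.0, -1.5]
gripper_width: 0.0
```

```bash
python3 - <<'E'
from h import *
st()
E
```

```text
t 15.28 rack [ 13.8 119.9] z 32.1 toolY in rack deg 90.02 toolz [-0. -0. -1.] F [ 3.  -0.  -1.5] w 0.0
```

Request:
servo_tool(
  rows=[
    {"x":0.1,"y":0,"z":0,"turn":0,"fingers":0},
    {"x":0.1,"y":0,"z":0,"turn":0,"fingers":0},
    {"x":0,"y":0,"z":0,"turn":0,"fingers":0},
  ],
)

```text
clock: 15.53
position: [629.6, 36.1, 32.5]
ee_rot: [0.049, 0.999, 0.0, 0.002]
contact_force: [6.6, -2.5, -5.2]
gripper_width: -0.6
```

```bash
python3 - <<'E'
from h import *
st()
m=arm.camera_model("wrist");p,d=arm.get_image("wrist");cv2.imwrite("pics/w13.png",p[:,:,::-1])
E
```

```text
t 15.53 rack [ 13.6 120.1] z 32.5 toolY in rack deg 90.05 toolz [ 0.004  0.    -1.   ] F [ 6.6 -2.5 -5.2] w -0.6
```

View pics/w13.png

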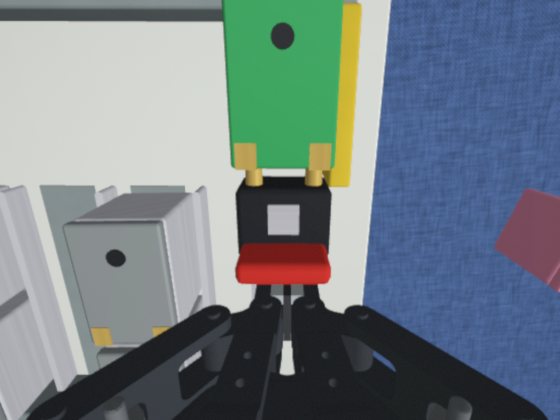

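The pins bear on the cell's strips at (245,165) and (320,165), and the tool has stalled at rack x≈13.7. One firmer press will seat it.

Request:
servo_tool(
  rows=[
    {"x":0.1,"y":0,"z":0,"turn":0,"fingers":0},
    {"x":0.1,"y":0,"z":0,"turn":0,"fingers":0},
    {"x":0.1,"y":0,"z":0,"turn":0,"fingers":0},
    {"x":0,"y":0,"z":0,"turn":0,"fingers":0},
  ],
)

```text
clock: 15.92
position: [629.6, 36.3, 32.8]
ee_rot: [0.049, 0.999, 0.001, 0.005]
contact_force: [13.2, -5.2, -8.7]
gripper_width: 0.0
```

```bash
python3 - <<'E'
from h import *
st()
E
```

```text
t 15.92 rack [ 13.7 120.3] z 32.8 toolY in rack deg 90.09 toolz [ 0.01   0.001 -1.   ] F [13.2 -5.2 -8.7] w 0.0
```

Request:
servo_tool(
  rows=[
    {"x":-0.3,"y":0,"z":0,"turn":0,"fingers":0},
    {"x":-0.5,"y":0,"z":0,"turn":0,"fingers":0},
    {"x":-1.5,"y":0,"z":0,"turn":0,"fingers":0},
    {"x":-2,"y":0,"z":0,"turn":0,"fingers":0},
    {"x":0,"y":0,"z":-2.5,"turn":0,"fingers":0},
    {"x":0,"y":0,"z":-3.5,"turn":0,"fingers":0},
    {"x":0,"y":0,"z":-3.5,"turn":0,"fingers":0},
    {"x":0,"y":0,"z":-2.5,"turn":0,"fingers":0},
    {"x":0,"y":0,"z":0,"turn":0,"fingers":0},
    {"x":0,"y":0,"z":0,"turn":0,"fingers":0},
  ],
)

```text
clock: 16.75
position: [667.5, 32.5, 154.3]
ee_rot: [0.05, 0.999, 0.001, 0.001]
contact_force: [-0.7, -0.3, -1.1]
gripper_width: 0.0
```

```bash
python3 - <<'E'
from h import *
st()
m=arm.camera_model("wrist");p,d=arm.get_image("wrist");cv2.imwrite("pics/w14.png",p[:,:,::-1]);np.savez("w14.npz",d=d,P=m["pose"],k=[m[k] for k in("fx","fy","cx","cy")])
p,d=arm.get_image("scene");cv2.imwrite("pics/s14.png",cv2.resize(p[170:280,190:370,::-1],None,fx=4.4,fy=4.4,interpolation=cv2.INTER_CUBIC))
E
```

```text
t 16.75 rack [ 51.7 120.3] z 154.3 toolY in rack deg 90.02 toolz [ 0.002  0.001 -1.   ] F [-0.7 -0.3 -1.1] w 0.0
```

View pics/w14.png

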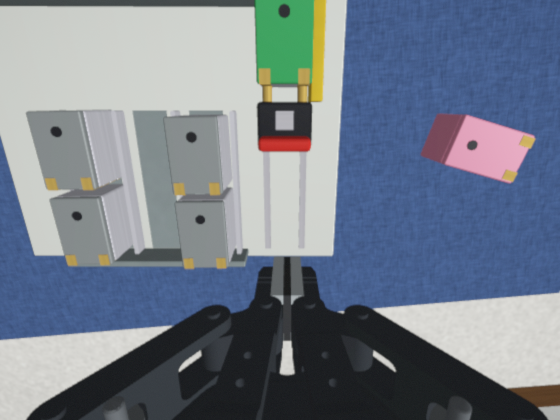

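View pics/s14.png

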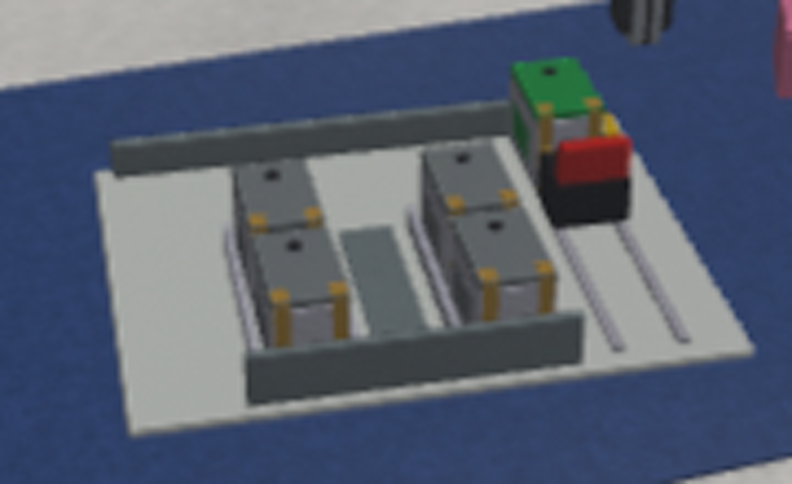

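The cell at (285,45) is upright and squarely docked, with the pins on its strips, and the grey cells are unmoved. I'll take one look from over the dock to check the gaps at the stop and the rail.

Request:
servo_tool(
  rows=[
    {"x":2,"y":-2,"z":-1,"turn":0,"fingers":0},
    {"x":3,"y":-2,"z":-1,"turn":0,"fingers":0},
    {"x":2,"y":-1,"z":0,"turn":0,"fingers":0},
    {"x":1,"y":0,"z":0,"turn":0,"fingers":0},
    {"x":0,"y":0,"z":0,"turn":0,"fingers":0},
    {"x":0,"y":0,"z":0,"turn":0,"fingers":0},
    {"x":0,"y":0,"z":0,"turn":0,"fingers":0},
  ],
)

```text
clock: 17.43
position: [583.8, -9.2, 171.6]
ee_rot: [0.049, 0.999, -0.0, -0.0]
contact_force: [0.5, -0.4, 0.0]
gripper_width: 0.2
```

```bash
python3 - <<'E'
from h import *
st()
m=arm.camera_model("wrist");p,d=arm.get_image("wrist");cv2.imwrite("pics/w15.png",cv2.resize(p[60:210,260:460,::-1],None,fx=4,fy=4,interpolation=cv2.INTER_CUBIC));np.savez("w15.npz",d=d,P=m["pose"],k=[m[k] for k in("fx","fy","cx","cy")])
E
```

```text
t 17.43 rack [-27.4  70.5] z 171.6 toolY in rack deg 90.06 toolz [-0.001 -0.    -1.   ] F [ 0.5 -0.4  0. ] w 0.2
```

View pics/w15.png

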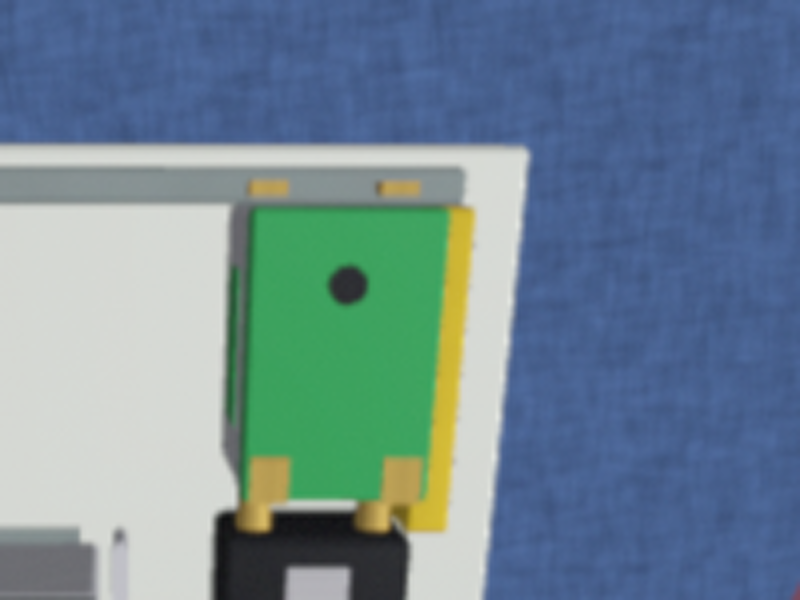

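```bash
python3 - <<'E'
from h import *
m,d=load("w15.npz");f=lambda u,v:((u+.5)/4-.5+260,(v+.5)/4-.5+60)
for n,p,z in [("FR",(449,208),58),("BR",(426,499),58),("FL",(250,208),58),("BL",(240,499),58),("bottom FL",(233,205),8),("stop outer front",(474,210),40),("stop outer back",(446,530),40),("rail inner",(120,204),30),("slide square",(317,590),42)]: print(n,w2r(ray(m,*f(*p),z)).round(1))
st()
E
```

```text
FR [-105.   136.6]
BR [-46.3 136.9]
FL [-104.9   97.5]
BL [-46.2  97.6]
bottom FL [-104.8   98.8]
stop outer front [-104.3  146.6]
stop outer back [-34.6 146.8]
rail inner [-105.3   72.1]
slide square [-20.8 117.8]
t 17.48 rack [-27.2  70.6] z 171.6 toolY in rack deg 90.06 toolz [-0.001 -0.    -1.   ] F [ 0.6  0.3 -0.4] w 0.2
```

The x faces match: the cell front is at -105.0 and the rail at -105.3. To check the stop gap I'll look straight down the joint at y=140.

Request:
servo_tool(
  rows=[
    {"x":0,"y":3,"z":0,"turn":0,"fingers":0},
    {"x":0,"y":3,"z":0,"turn":0,"fingers":0},
    {"x":0,"y":1,"z":0,"turn":0,"fingers":0},
    {"x":0,"y":0,"z":0,"turn":0,"fingers":0},
    {"x":0,"y":0,"z":0,"turn":0,"fingers":0},
    {"x":0,"y":0,"z":0,"turn":0,"fingers":0},
  ],
)

```text
clock: 17.98
position: [590.1, 59.6, 171.8]
ee_rot: [0.05, 0.999, -0.0, -0.0]
contact_force: [0.0, -0.1, -0.3]
gripper_width: 0.2
```

```bash
python3 - <<'E'
from h import *
st()
m=arm.camera_model("wrist");p,d=arm.get_image("wrist");cv2.imwrite("pics/w16.png",cv2.resize(p[70:200,200:350,::-1],None,fx=4.5,fy=4.5,interpolation=cv2.INTER_CUBIC))
E
```

```text
t 17.98 rack [-28.  139.6] z 171.8 toolY in rack deg 90.01 toolz [-0.001 -0.    -1.   ] F [ 0.  -0.1 -0.3] w 0.2
```

View pics/w16.png

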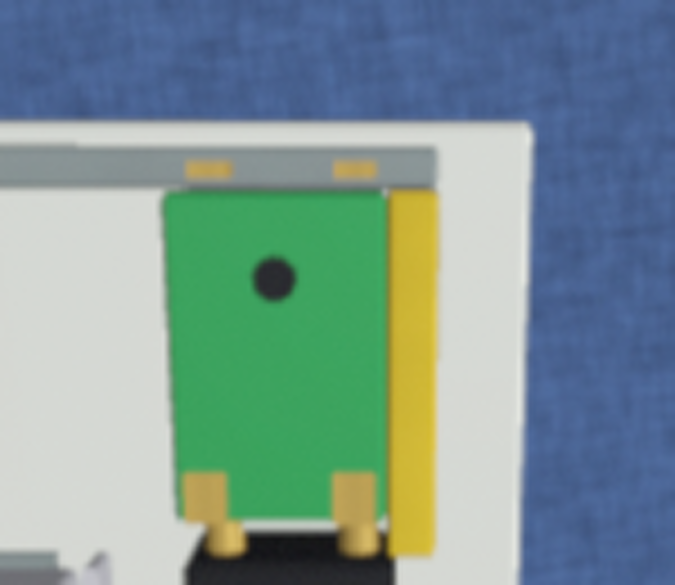

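The joint between cell and stop at (388,350) shows no gap, and the cell sits against the rail with the pins bearing on it. I'm handing it in.

```bash
python3 - <<'E'
from h import *
st();print(arm.job_done())
E
```

```text
t 18.03 rack [-28.  139.3] z 172.0 toolY in rack deg 89.98 toolz [-0.001 -0.    -1.   ] F [-0.5 -0.4  0.2] w -0.3
the job is handed in; nothing more can be done
None
```

The job is done and handed in at about 18 s, in the order asked. With shut fingers I drew the green cell from the empty place behind it into the channel and slid it along to the yellow stop, where I read about 12 N. Then I pushed the contact slide until it stalled with its pins on the cell, at about 13 N along x (about 17 N in all).

**Last checks:**
- **Front rail:** the cell's front face is at rack x ≈ -105, level with the rail, and its rear is at about -46.
- **Yellow stop:** looking straight down the joint showed no gap.
- **Pins and cells:** the pins bear on the cell's contact strips. The cell is upright, the grey cells looked unmoved, and the robot was clear of everything with about 0 N.

**Disagreements:**
- **Wrist camera:** it read y about 2 mm lower than the top camera throughout, so I settled the stop contact by force and the straight-down view.
- **Height triangulation:** the two-view height estimates were unreliable. The first was taken while the arm was still settling, and a repeat from rest was still about 9 mm too high. I relied on depth readings from both cameras, which gave about 56–58 mm for the cell top and 8 mm for the deck.

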